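Square a test block into the stops and start the tester

TASK

With the fingertips, push the orange test block along the steel bed, never lifting or tipping it, into the corner of the blue stops, until one long side lies flush against the far stop and one short end lies flush against the left stop (far and left as seen from the robot). Only then press the green start button fully down and let go. Leave the red button and all the other loose things alone.

Things in the scene. Friction and masses are not known exactly. Their poses are not given: they have to be found in the camera images.
- bed: fixed steel plate on the bench, 260 (x) x 360 (y) x 12 mm, yaw within 0.25 rad; origin at the centre of its underside, z up. Two blue stop bars, 18 mm high above its top, form an L: the far stop runs along y, inner face at x = +100 mm (y -165 to +165); the left stop runs along x, inner face at y = +145 mm (x -100 to +100). A thin black printed line borders the home place in their corner
- corner (a point): point on the bed's top face where the inner faces of the two blue stops meet (bed frame 100, 145, 12 mm); axes as the bed's: +x is into the far stop, +y is into the left stop
- orange_block: loose test block on the bed, black with an orange panel on top, 70 (x) x 100 (y) x 30 mm, 0.25 to 0.5 kg, origin at the centre of its underside, z up; takes 2 to 8 N to slide. Starts turned up to 0.35 rad from the bed, 65 to 105 mm short of the far stop and 125 to 180 mm short of the left stop. Home: origin at (-35, -50, 0) mm from point corner in bed axes, its axes along the bed's
- start_box: fixed grey box under the green button, 90 x 90 x 45 mm, origin at the centre of its underside; stands on the bench to one side of the bed, the stop box on the other (which is which varies)
- start_button (a joint): green round start button, 36 mm across, on the start box, pressed straight down; 0 = up, 0.006 m = fully down; springs back; about 4 N when fully down
- start_button_top (a point): centre of the top face of the green button
- stop_box: fixed grey box under the red button, 90 x 90 x 45 mm, like the start box
- stop_button (a joint): red round stop button, 36 mm across, on the stop box; 0 = up, 0.006 m = fully down; not to be pressed
- white_block: loose bystander: block like the orange one but with a white panel, 70 x 100 x 30 mm, on the bench beyond the bed; origin under its centre
- brass_weight: loose bystander: stepped brass weight, 32 mm across, 42 mm high, standing on the bed near its near left corner; origin under its centre
- steel_weight: loose bystander: stepped steel weight, 48 mm across, 60 mm high, on the bench beyond the bed; origin under its centre
- clamp: loose bystander: aluminium bar clamp with a black wing knob, 100 x 35 x 45 mm, on the bench to the right; origin under its centre
- jar: loose bystander: amber glass jar with a white cap, 60 mm across, 85 mm high, on the bench right of the bed; origin under its centre
- screwdriver: loose bystander: screwdriver lying on the bench to the left
Not all that is in view belongs to the job. Leave any pink look-alike of the orange_block alone. What is shaped like the stop_box but turquoise is not meant.

How it is judged:
By the outcome, as a careful person would: the job done as asked, in the order asked, and still so for the second after the job is handed in, with the robot touching nothing.
It also fails if it takes over 58 s, if anything falls off the work surface, if the arm or the gripper's body presses on something with over 40 N, if the wrist force passes 120 N, or if a joint passes its speed limit or range.

ROBOT

A 6-joint arm with a two-finger parallel gripper is mounted at the origin on the work surface. World frame = base frame: x ahead of the robot, y to its left, z up, the work surface at z = 0. Lengths are in m, angles in degrees, forces in N, time in s.
With the tool pointing down it reaches from about 0.35 to 0.875 m from the base axis. Payload 4.2 kg.
Tool frame: the origin (TCP) lies midway between the tips of the shut fingers; the grasp point (between the pads) lies 19 mm behind it; z points along the fingers, y is the line along which they close (so a half turn about z gives the same grasp; the last joint's range is limited). The gripper opens to 87 mm and grips with 3 to 60 N. Pads are 19 mm wide; open, the fingers measure 117 mm over their backs; the gripper's body (75 mm by 190 mm) begins 51 mm behind the grasp point.
Start: joints at [-60.298, 22.042, 0.453, 0, -68.411, -14.817], TCP at [0.161, -0.604, 0.223] pointing down, gripper open.
Joint ranges: [-179.83, 179.83], [-69.29, 118.12], [-61.27, 80.66], [-181.25, 117.63], [-171.15, -9.14], [-177.46, 177.46]. Speed limits (degrees/s): [159.86, 159.86, 180, 180, 180, 180].

INTERFACE

Orientations are given as [roll, pitch, yaw] about the fixed x, y, z axes, in that order (R = Rz(yaw) Ry(pitch) Rx(roll)).
In Python, from workcell import env gives the robot as it stands. The module is installed in compiled form; this text tells all that it offers. Calls block until the motion is done:
- env.goto(position, orientation): joint-space move of the TCP to a pose.
- env.move_straight(position, rotation=None, rate=0.15, force_limit=None): straight line of the TCP; rotation=None keeps the orientation; rate is the mean speed in m/s. With force_limit (N) it stops when the force on the tool has changed by that much, and returns True; else False.
- env.set_joints(angles): joint-space move.
- env.gripper_to(opening, grasp_force=None): opening from 0.0 (shut) to 1.0 (fully open); grasp_force is the grip in N (None keeps the last); returns when the fingers have stopped.
- env.dwell(seconds).
- env.inverse_kinematics(position, orientation): joint angles nearest the present ones, or None.
- env.read_state(): the state.
- env.grab_frame(name): name is "scene" or "top"; returns a dict with "image" (400x640x3 uint8, blue, green, red), "fx", "fy", "cx", "cy" (pixels), "position" and "orientation" of the camera in the world. Camera axes: x right, y up, looking along -z (the intrinsics and any distortion apply to the point x, -y, -z); pixel columns grow to the right and rows downward; lengths in m; the calibration is good to about 2 mm. A picture is of the moment at which its call begins. There is no depth.
A pose or a line that the arm cannot do raises env.Unreachable and nothing moves.
- env.close_job(): hands the job in; it is judged then, once.
Trained networks look in a picture, given as the dict that the camera call returned (one of the last four; its "shot" number tells which), for a name from the list of things; names that differ only in an ending like _2 or _b are one class to them, and where a whole thing is asked for, a point or a joint stands for the part that bears it (a point fixed in the world has none). Each returns a list of dicts, best first, with "score" (0 to 1); they miss things now and then, are a little off and sometimes report something else, mostly with a low value. They report only what shows in the picture. A call takes as long as a camera call. They do not tell look-alikes from the thing itself.
- env.search_frame(picture, thing): "xyz" ([x, y, z] in m, in world coordinates, good to about 4 mm: the middle of the surface that is visible of it).
- env.trace(picture, thing): "mask" (400x640 bool, what is visible of it).
The state is a dict: "clock": time; "joint_positions": joint angles; "qvel": joint speeds; "joint_torque": joint torques, N m; "position": TCP position; "tool_rot": TCP orientation; "force": force on the tool from outside, world axes, zero at the start; "wrist_torque": the same for the moment, N m; "opening": opening from 0.0 (shut) to 1.0 (fully open); "finger_force": force on a finger pad.
Only numpy, scipy, OpenCV 4.12 (cv2) and the standard library are available. Lean on these libraries where they do the work, as an engineer would, in place of code of your own. Each camera call takes 0.05 s, during which the arm holds its last target. There are 200 camera calls.

## Working session

There is one attempt and no reset: what is moved stays moved. The work goes in short steps, each a Python script; the robot and the scene stay as the last script left them, time stands still between calls to the robot, and variables do not carry over. Pictures are saved under pics/ and viewed, at most 10 in all, crops included, and the job is handed in when it is done.

```bash
mkdir -p pics
python3 - <<'E'
from workcell import env
import cv2, numpy as np
for n in ["top","scene"]:
    f=env.grab_frame(n); cv2.imwrite(f"pics/{n}0.png",f["image"])
    print(n,{k:v for k,v in f.items() if k!="image"})
    for t in ["bed","orange_block","start_box","start_button","stop_button","stop_box","brass_weight","white_block","jar"]:
        print(t,[(round(d["score"],2),np.round(d["xyz"],3).tolist()) for d in env.search_frame(f,t)][:4])
print(env.read_state())
E
```

```text
top {'fx': 478.8804905801312, 'fy': 478.8804905801312, 'cx': 324.28521885100616, 'cy': 206.02113322400265, 'position': array([0.297001  , 0.01502549, 1.52185752]), 'orientation': array([ 10.70042723,  -0.33048565, -90.87792585]), 'shot': 1}
bed [(0.8, [0.563, -0.047, 0.008]), (0.54, [0.69, -0.35, 0.082])]
orange_block [(0.84, [0.814, -0.256, 0.03]), (0.66, [0.555, -0.095, 0.044])]
start_box [(0.9, [0.441, -0.365, 0.046]), (0.54, [0.792, 0.076, 0.029])]
start_button []
stop_button [(0.62, [0.324, 0.347, 0.066]), (0.57, [0.467, 0.356, 0.067])]
stop_box [(0.82, [0.322, 0.336, 0.044]), (0.71, [0.466, 0.358, 0.045])]
brass_weight [(0.62, [0.457, 0.011, 0.049])]
white_block [(0.6, [0.793, 0.077, 0.029]), (0.52, [0.557, -0.095, 0.041]), (0.17, [0.466, 0.352, 0.066])]
jar [(0.6, [0.691, -0.345, 0.085])]
scene {'fx': 494.0105468386597, 'fy': 494.0105468386597, 'cx': 316.1602367692219, 'cy': 196.26907847575703, 'position': array([ 1.46013651, -0.58009745,  1.22988897]), 'orientation': array([42.73122411,  0.38674256, 55.02118751]), 'shot': 2}
bed [(0.79, [0.597, -0.067, 0.006]), (0.74, [0.475,
[... 481 characters left out ...]
.064])]
{'clock': 1.0, 'joint_positions': array([-6.02982750e+01,  2.20429479e+01,  4.50251485e-01, -1.05695731e-04,
       -6.84119236e+01, -1.48181096e+01]), 'qvel': array([-0.0760999 ,  0.03693215,  0.00549084,  0.00915286,  0.01022343,
       -0.00943257]), 'joint_torque': array([ 2.33267519e-04, -3.90475237e+01,  1.87624258e+01,  4.22452480e+00,
        1.54866365e-02, -3.16043247e-05]), 'position': array([ 0.16055878, -0.60398116,  0.22252017]), 'tool_rot': array([ 1.79995508e+02, -1.08657401e-03, -1.65116423e+02]), 'force': array([-0.8808596 ,  0.33881128,  0.47732591]), 'wrist_torque': array([ 0.01577076, -0.02311991, -0.02921453]), 'finger_force': 0.0, 'opening': 0.9960265592817061}
```

View pics/top0.png

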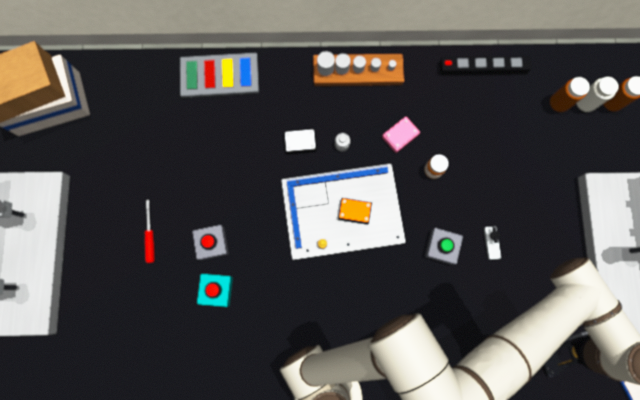

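View pics/scene0.png

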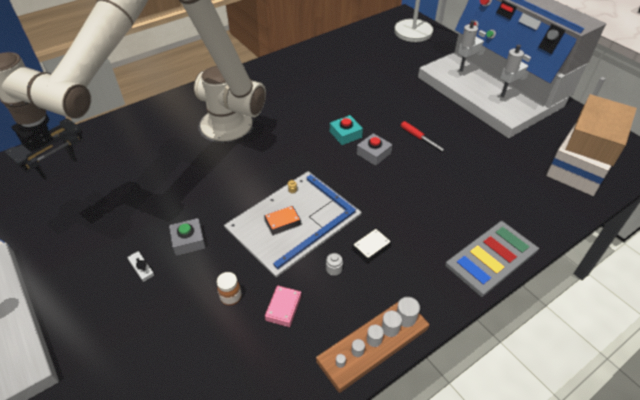

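Top view: the candidates for the block are the orange panel (355,210) on the bed and the pink look-alike (401,134). By the description, I choose the orange one. The candidates for the button are green (446,245), red (208,241) and red on turquoise (213,290). I choose green. The brass weight is at (322,244). Next I measure by colour and check in one close crop.

```bash
cat > h.py <<'E'
from workcell import env
import cv2, numpy as np
from scipy.spatial.transform import Rotation as R
def ray(f,uv,z):
    uv=np.atleast_2d(uv).astype(float)
    d=np.c_[(uv[:,0]-f["cx"])/f["fx"],-(uv[:,1]-f["cy"])/f["fy"],-np.ones(len(uv))]
    d=R.from_euler("xyz",f["orientation"],degrees=True).apply(d)
    return (f["position"]+d*((z-f["position"][2])/d[:,2])[:,None])[:,:2]
def blob(f,lo,hi,roi,z):
    """pixels of a hue range in roi (x0,y0,x1,y1) -> world xy points on plane z"""
    h=cv2.cvtColor(f["image"],cv2.COLOR_BGR2HSV); m=cv2.inRange(h,lo,hi)
    v,u=np.nonzero(m); k=(u>=roi[0])&(u<roi[2])&(v>=roi[1])&(v<roi[3])
    return ray(f,np.c_[u[k],v[k]],z)
def rect(p):
    (cx,cy),(w,h),a=cv2.minAreaRect((p*1000).astype(np.float32))
    if w<h: w,h,a=h,w,a+90   # a: direction of long side
    return (cx,cy),(w,h),((a+90)%180)-90
E
cat > meas.py <<'E'
from h import *
def run(save=None):
  for n,roi,groi in [("top",(275,155,415,265),(425,225,465,265)),("scene",(220,165,370,280),(165,210,215,260))]:
    f=env.grab_frame(n)
    if save and n=="top": cv2.imwrite(save,cv2.resize(f["image"][150:270,270:470],None,fx=4,fy=4,interpolation=cv2.INTER_CUBIC))
    o=blob(f,(5,150,120),(18,255,255),roi,.042); r=rect(o); print(n,"orange",np.round(r[0]),np.round(r[1]),round(r[2],1),"mean",o.mean(0).round(4),len(o))
    b=blob(f,(105,120,80),(125,255,255),roi,.030)
    # split into two bars by iterative two-line fit
    hull=cv2.minAreaRect((b*1000).astype(np.float32)); print(" bluehull",hull,len(b))
    th=np.radians(6 if True else 0)
    best=None
    for a in np.radians(np.arange(-15,15.1,.1)):
        q=b@np.array([[np.cos(a),-np.sin(a)],[np.sin(a),np.cos(a)]])
        hx=np.histogram(q[:,0],bins=np.arange(.3,.9,.004))[0]; hy=np.histogram(q[:,1],bins=np.arange(-.4,.4,.004))[0]
        s=(hx**2).sum()+(hy**2).sum()
        if best is None or s>best[0]: best=(s,a,q)
    a,q=best[1:]
    fx=np.percentile(q[:,0],99.7); ly=np.percentile(q[:,1],99.7)
    print(" bed yaw",np.degrees(a).round(2),"far outer",fx.round(4),"left outer",ly.round(4))
    far=q[q[:,0]>fx-.03];left=q[(q[:,1]>ly-.03)&(q[:,0]<fx-.04)]; far=far[far[:,1]<ly-.04]
    print("  far centre x",far[:,0].mean().round(4),"slope",np.degrees(np.polyfit(far[:,1],far[:,0],1)[0]).round(2),"ymin",far[:,1].min().round(4),"| left centre y",left[:,1].mean().round(4),"slope",np.degrees(np.polyfit(left[:,0],left[:,1],1)[0]).round(2),"xmin",left[:,0].min().round(4),"widths",np.ptp(np.percentile(far[:,0],[2,98])).round(4),np.ptp(np.percentile(left[:,1],[2,98])).round(4))
    Ra=np.array([[np.cos(a),-np.sin(a)],[np.sin(a),np.cos(a)]])
    print("  block in bed-rot frame",(o.mean(0)@Ra).round(4))
    g=blob(f,(50,100,60),(85,255,255),groi,.062); print(" green",g.mean(0).round(4),len(g),np.ptp(g,axis=0).round(4))
if __name__=="__main__": 
    import sys; run(sys.argv[1] if len(sys.argv)>1 else None)
E
python3 meas.py pics/crop1.png
```

```text
top orange [562. -93.] [94. 65.] 79.5 mean [ 0.5562 -0.0913] 137
 bluehull ((576.2737426757812, -53.61663818359375), (215.64230346679688, 325.42095947265625), 7.575397968292236) 869
 bed yaw 7.7 far outer 0.6719 left outer 0.0321
  far centre x 0.6629 slope 0.17 ymin -0.2933 | left centre y 0.024 slope -0.1 xmin 0.4564 widths 0.0171 0.0156
  block in bed-rot frame [ 0.5389 -0.165 ]
 green [ 0.4463 -0.3696] 145 [0.037  0.0402]
scene orange [568. -97.] [91. 61.] 78.5 mean [ 0.569  -0.0967] 380
 bluehull ((584.1769409179688, -57.77943420410156), (217.78321838378906, 327.7811279296875), 7.683544635772705) 761
 bed yaw 7.6 far outer 0.6801 left outer 0.0283
  far centre x 0.6702 slope 0.05 ymin -0.2983 | left centre y 0.0177 slope -0.11 xmin 0.4623 widths 0.0188 0.02
  block in bed-rot frame [ 0.5512 -0.1711]
 green [ 0.4485 -0.3719] 96 [0.036  0.0357]
```

View pics/crop1.png

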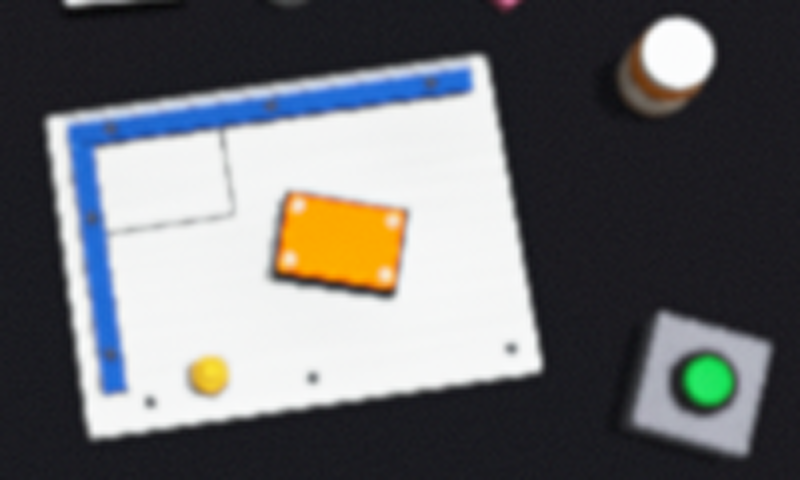

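The crop confirms the plan: the orange-panel block sits on the bed, with its yaw about -11° against the bed's +7.65°. The home outline is in the upper-left corner, the brass weight is clear at (210,375), and the green button is at (710,380). First push is along +x from the near side with two spread fingertips, stopping a few mm short of the far stop.

```bash
cat >> h.py <<'E'
YAW=7.65
def W(x,y):   # bed-rotated frame -> world
    c,s=np.cos(np.radians(YAW)),np.sin(np.radians(YAW)); return [c*x-s*y,s*x+c*y]
def P(x,y,z): return W(x,y)+[z]
def st(msg=""):
    s=env.read_state(); p=s["position"]; c,s_=np.cos(np.radians(YAW)),np.sin(np.radians(YAW))
    print(msg,"t",round(s["clock"],1),"bedxy",np.round([c*p[0]+s_*p[1],-s_*p[0]+c*p[1],p[2]],4),"F",np.round(s["force"],1))
E
python3 - <<'E'
from h import *
yaws=[YAW,YAW-180,YAW+90,YAW-90]
j0=env.read_state()["joint_positions"]
for y in yaws: 
    q=env.inverse_kinematics(P(.465,-.169,.16),[180,0,y]); print(y,None if q is None else np.round(q))
y=min(yaws[:2],key=lambda y:abs(env.inverse_kinematics(P(.465,-.169,.16),[180,0,y])-j0).max())
env.goto(P(.465,-.169,.16),[180,0,y]); env.gripper_to(.5); st("above")
env.move_straight(P(.465,-.169,.020),rate=.12,force_limit=8); st("down")
hit=env.move_straight(P(.5715,-.169,.020),rate=.05,force_limit=15); st(f"push {hit}")
env.move_straight(P(.54,-.169,.020),rate=.1); env.move_straight(P(.50,-.169,.15),rate=.2); st("up")
import meas; meas.run("pics/crop2.png")
E
```

```text
7.65 [  7.  13. -23.   0. -54.  91.]
-172.35 [  7.  13. -23.  -0. -54. -89.]
97.65 None
-82.35 [  7.  13. -23.   0. -54.   1.]
above t 4.2 bedxy [ 0.465 -0.169  0.16 ] F [-0.5  1.1 -0.3]
down t 5.5 bedxy [ 0.4655 -0.169   0.0206] F [ 1.   0.  -0.6]
push False t 7.8 bedxy [ 0.5715 -0.169   0.0201] F [-1.  -0.7 -1.7]
up t 9.1 bedxy [ 0.4997 -0.1688  0.1491] F [-0.5 -0.4 -0.5]
top orange [658. -68.] [90. 12.] -83.9 mean [ 0.6586 -0.0689] 44
 bluehull ((671.1488037109375, -41.21800231933594), (24.173280715942383, 325.0099792480469), 7.725088596343994) 537
 bed yaw 7.6 far outer 0.6719 left outer 0.0322meas.py:21: RuntimeWarning: Mean of empty slice.
  print("  far centre x",far[:,0].mean().round(4),"slope",np.degrees(np.polyfit(far[:,1],far[:,0],1)[0]).round(2),"ymin",far[:,1].min().round(4),"| left centre y",left[:,1].mean().round(4),"slope",np.degrees(np.polyfit(left[:,0],left[:,1],1)[0]).round(2),"xmin",left[:,0].min().round(4),"widths",np.ptp(np.percentile(far[:,0],[2,98])).round(4),np.ptp(np.percentile(left[:,1],[2,98])).round(4))
  ret = ret.dtype.type(ret / rcount)
Traceback (most recent call last):
  File "meas.py", line 21, in run
    print("  far centre x",far[:,0].mean().round(4),"slope",np.degrees(np.polyfit(far[:,1],far[:,0],1)[0]).round(2),"ymin",far[:,1].min().round(4),"| left centre y",left[:,1].mean().round(4),"slope",np.degrees(np.polyfit(left[:,0],left[:,1],1)[0]).round(2),"xmin",left[:,0].min().round(4),"widths",np.ptp(np.percentile(far[:,0],[2,98])).round(4),np.ptp(np.percentile(left[:,1],[2,98])).round(4))
                                                                                                                                                                                                                  ~~~~~~~~~~^^^^^^^^^^^^^^^^^^^^^^^
TypeError: expected non-empty vector for x
```

View pics/crop2.png

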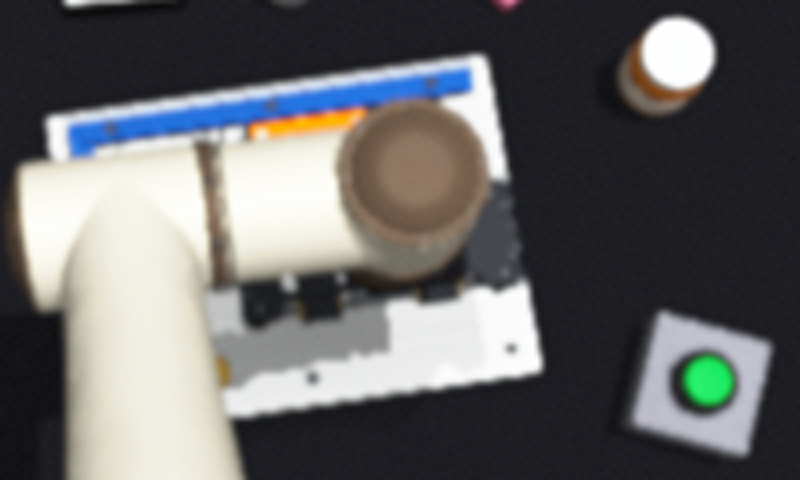

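The block is now square to and near the far stop, partly hidden by the arm: its left end is at crop (250,130). I move to the right-hand approach pose and measure from there.

Run:
```python
from h import *
env.goto(P(.58,-.31,.17),[180,0,YAW-90]); env.gripper_to(.2); st()
for n in ["top","scene"]:
    f=env.grab_frame(n)
    cv2.imwrite(f"pics/{n}3.png",cv2.resize(f["image"][150:270,270:470] if n=="top" else f["image"][160:290,210:380],None,fx=4,fy=4,interpolation=cv2.INTER_CUBIC))
    o=blob(f,(5,150,120),(18,255,255),(275,155,415,265) if n=="top" else (220,165,370,280),.042); r=rect(o)
    global_=W; c,s=np.cos(np.radians(YAW)),np.sin(np.radians(YAW)); q=np.array(r[0])@np.array([[c,-s],[s,c]])
    print(n,np.round(q),np.round(r[1]),round(r[2],1))
```

```text
t 11.5 bedxy [ 0.58 -0.31  0.17] F [-0.  -0.6  0.4]
top [ 630. -113.] [36. 12.] -6.7
scene [ 621. -161.] [93. 63.] -82.6
```

View pics/scene3.png

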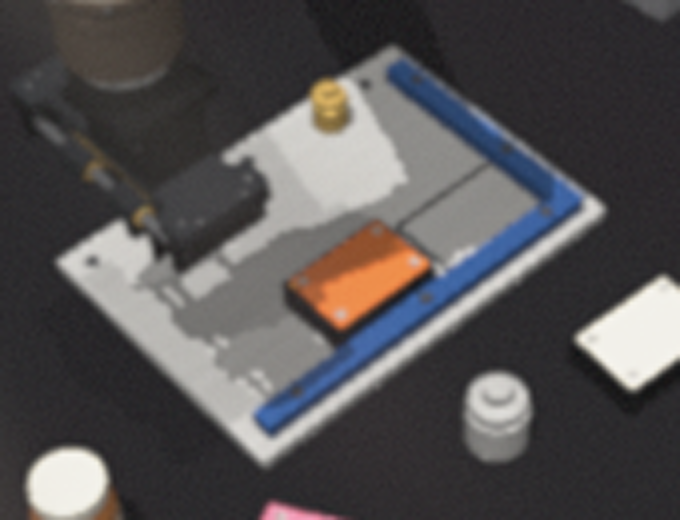

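In the scene crop, the block (360,275) is square to the bed and a few mm off the far stop. Next: push left to the left stop, then push to the far stop, then reseat left.

Run:
```python
from h import *
def seat_left(x,y0,y1):
    env.goto(P(x,y0,.10),[180,0,YAW-90]); env.gripper_to(.2)
    env.move_straight(P(x,y0,.020),rate=.12,force_limit=8); st("downL")
    hit=env.move_straight(P(x,y1,.020),rate=.05,force_limit=14); st(f"left {hit}")
    s=env.read_state()["position"]
    env.move_straight(list(s[:2]-0.03*np.array([-np.sin(np.radians(YAW)),np.cos(np.radians(YAW))]))+[.020],rate=.1)
    s=env.read_state()["position"]; env.move_straight([s[0],s[1],.10],rate=.2)
def seat_far(y,x0,x1,yaw):
    env.goto(P(x0,y,.10),[180,0,yaw]); env.gripper_to(.4)
    env.move_straight(P(x0,y,.020),rate=.12,force_limit=8); st("downF")
    hit=env.move_straight(P(x1,y,.020),rate=.04,force_limit=14); st(f"far {hit}")
    s=env.read_state()["position"]
    env.move_straight(list(s[:2]-0.03*np.array([np.cos(np.radians(YAW)),np.sin(np.radians(YAW))]))+[.020],rate=.1)
    s=env.read_state()["position"]; env.move_straight([s[0],s[1],.10],rate=.2)
seat_left(.616,-.25,-.075)
seat_far(-.04,.545,.605,YAW)
seat_left(.620,-.125,-.075)
env.goto(P(.45,-.30,.17),[180,0,YAW-90]); st()
f=env.grab_frame("top"); cv2.imwrite("pics/top4.png",cv2.resize(f["image"][150:270,270:470],None,fx=4,fy=4,interpolation=cv2.INTER_CUBIC))
f=env.grab_frame("scene"); cv2.imwrite("pics/scene4.png",cv2.resize(f["image"][160:260,260:380],None,fx=6,fy=6,interpolation=cv2.INTER_CUBIC)[:600,:800])
```

```text
downL t 13.1 bedxy [ 0.6167 -0.2503  0.0208] F [0.4 0.2 0.6]
left True t 15.8 bedxy [ 0.6157 -0.0979  0.02  ] F [ 1.  -2.4  1.3]
downF t 19.5 bedxy [ 0.5456 -0.0399  0.0205] F [-0.5  0.1  0.7]
far True t 20.4 bedxy [ 0.574  -0.0404  0.0188] F [ 0.1 -0.2  0. ]
downL t 24.1 bedxy [ 0.6207 -0.1251  0.0207] F [-0.2  0.  -0.3]
left True t 24.8 bedxy [ 0.6198 -0.0979  0.0203] F [ 1.2 -3.   2.7]
 t 26.7 bedxy [ 0.4505 -0.2996  0.1693] F [0.3 1.2 0.3]
```

View pics/scene4.png

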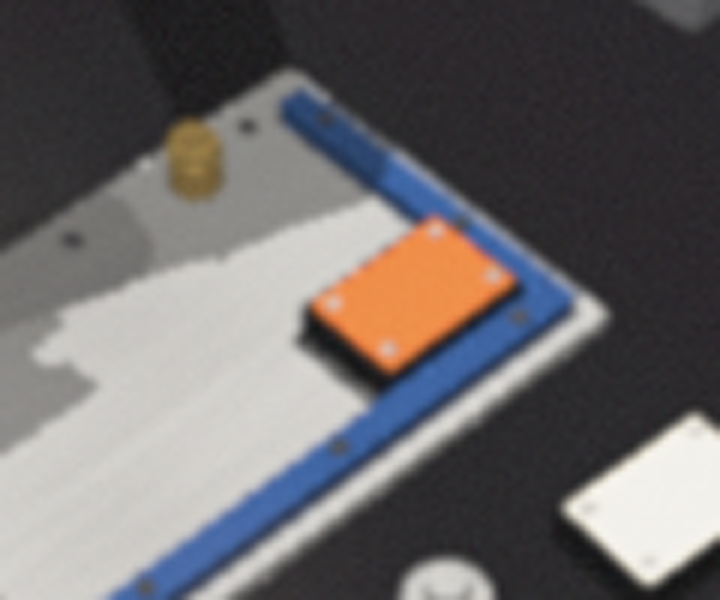

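View pics/top4.png

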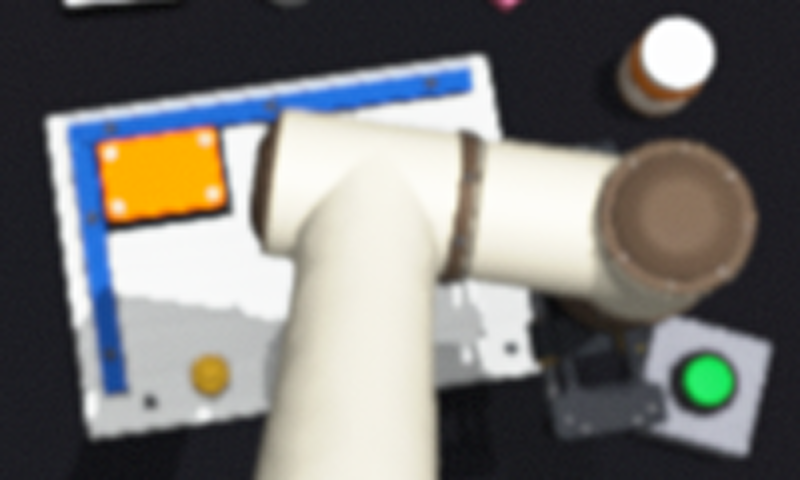

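Both views show the block in the corner with no visible gap (scene crop: long side along the far bar (450,340), end at (480,250)). The far push stopped after only about 2.5 mm, so I check it with a firmer push and then reseat left.

Run:
```python
from h import *
ex=np.array([np.cos(np.radians(YAW)),np.sin(np.radians(YAW))]); ey=np.array([-ex[1],ex[0]])
def push(x0,y0,x1,y1,yaw,op,lim,back):
    env.goto(P(x0,y0,.10),[180,0,yaw]); env.gripper_to(op)
    env.move_straight(P(x0,y0,.020),rate=.14,force_limit=8)
    hit=env.move_straight(P(x1,y1,.020),rate=.025,force_limit=lim); st(f"push {hit}")
    s=env.read_state()["position"]; env.move_straight(list(s[:2]-.025*back)+[.020],rate=.1)
    s=env.read_state()["position"]; env.move_straight([s[0],s[1],.10],rate=.25)
env.goto(P(.5,-.1,.17),[180,0,YAW-90])
push(.562,-.039,.60,-.039,YAW,.4,24,ex)
push(.620,-.112,.620,-.075,YAW-90,.2,16,ey)
st()
```

```text
push True t 31.3 bedxy [ 0.5738 -0.0399  0.0181] F [ 0.1 -0.6 -0.1]
push True t 35.6 bedxy [ 0.6198 -0.0979  0.0201] F [ 0.6 -1.8  1.4]
 t 36.5 bedxy [ 0.6198 -0.123   0.1012] F [ 0.  -0.3 -1. ]
```

Same stop position at higher force, so the block is seated on both stops. Now the green button.

Run:
```python
from h import *
b=[.4475,-.371]
env.goto(P(.55,-.2,.17),[180,0,YAW-90])
env.goto(b+[.13],[180,0,YAW-90]); env.gripper_to(0); st()
env.move_straight(b+[.08],rate=.15)
hit=env.move_straight(b+[.045],rate=.02,force_limit=14); st(f"press {hit}"); print(env.read_state()["position"].round(4))
env.dwell(.3); st(); env.move_straight(b+[.15],rate=.12)
env.set_joints([-60.3,22,0.45,0,-68.4,-14.8]); env.dwell(.3); st("away")
for n in ["top","scene"]:
    f=env.grab_frame(n); r=rect(blob(f,(5,150,120),(18,255,255),(275,155,415,265) if n=="top" else (220,165,370,280),.042)); print(n,np.round(r[0]),np.round(r[1]),round(r[2],1))
    if n=="top": cv2.imwrite("pics/top5.png",cv2.resize(f["image"][150:270,270:470],None,fx=4,fy=4,interpolation=cv2.INTER_CUBIC))
```

```text
t 38.7 bedxy [ 0.3941 -0.4272  0.13  ] F [-0.3  0.2 -0.4]
press True t 40.2 bedxy [ 0.3941 -0.4273  0.0614] F [-1.1  1.8  6. ]
[ 0.4475 -0.371   0.0614]
 t 40.5 bedxy [ 0.3941 -0.4273  0.0614] F [-0.7  2.6  5.2]
away t 43.1 bedxy [ 0.0795 -0.6198  0.2229] F [ 0.2 -0.8 -0.8]
top [618.  46.] [95. 65.] -82.4
scene [624.  44.] [95. 63.] -82.6
```

View pics/top5.png

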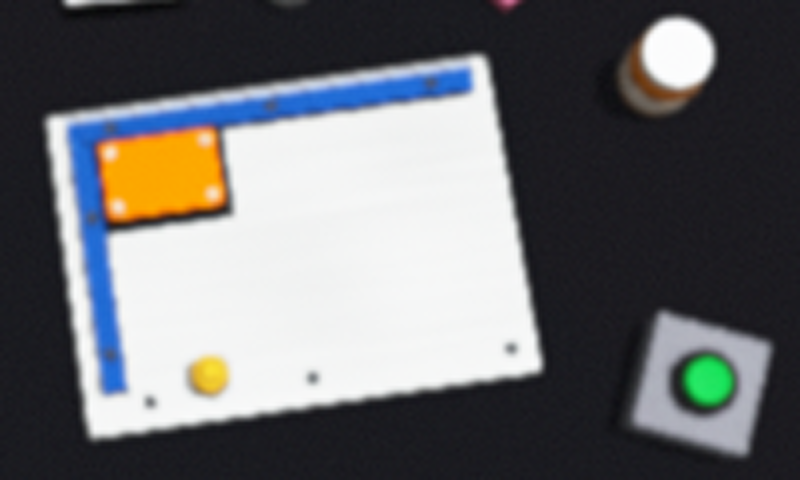

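The final view shows the block flush in the corner (160,175) with the brass weight and jar unmoved. The button gave a hard stop at 14 N, well over its 4 N spring, and is released. The arm is clear, so I hand in.

```bash
python3 -c "
from workcell import env
print(env.close_job())"
```

```text
the job is handed in; nothing more can be done
None
```

The job is handed in at about 43 s: the block is flush against the far and left stops, then the green button was pressed to a hard stop at 14 N and released; the hand-in returned no verdict.

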